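Load the torque gauge cassette and latch the hold-down bail

ROBOT

A 6-joint arm with a two-finger parallel gripper is mounted at the origin on the work surface. World frame = base frame: x ahead of the robot, y to its left, z up, the work surface at z = 0. Lengths are in m, angles in degrees, forces in N, time in s.
With the tool pointing down it reaches from about 0.35 to 0.875 m from the base axis. Payload 4.2 kg.
Tool frame: the origin (TCP) lies at the very end of the fingers, on their centre line; the grasp point (between the pads) lies 19 mm behind it; z points along the fingers, y is the line along which they close (so a half turn about z gives the same grasp; the last joint's range is limited). The gripper opens to 87 mm and grips with 3 to 60 N. Pads are 19 mm wide; open, the fingers measure 117 mm over their backs; the gripper's body (75 mm by 190 mm) begins 51 mm behind the grasp point.
Start: joints at [14.817, 22.042, 0.453, 0, -68.411, -14.817], TCP at [0.625, 0, 0.223] pointing down, gripper open.
Joint ranges: [-179.83, 179.83], [-69.29, 118.12], [-61.27, 80.66], [-181.25, 117.63], [-171.15, -9.14], [-177.46, 177.46]. Speed limits (degrees/s): [159.86, 159.86, 180, 180, 180, 180].

INTERFACE

Orientations are given as a 3x3 rotation matrix whose columns are the frame's x, y, z axes.
In Python, from station import sense, cams, r gives the robot as it stands. The module is installed in compiled form; this text tells all that it offers.
- The arm moves only by the tool step_arm, never from a script. Its argument "targets" is text: rows parted by semicolons, each of 4 numbers parted by spaces: the shift along the tool's x, y, z in cm, then the turn about the tool's z in degrees. In form: x y z turn; .... A call has 1 to 12 rows; each row shifts and turns the commanded pose from where the row before left it, along the tool's axes as they then stand; what a row does not reach is not made up. A row lasts 1/12 s, in which the tool goes at most 41.7 mm and 7.16 degrees, less where a joint would pass 70% of its speed; a pose out of reach is approached as far as the arm can. A call with a gripper value outside its range is refused whole. "claw" is the finger opening in cm, from 0 to 8.7, set as the call begins (left out, the last holds). The fingers move at their own pace and stop on an object; the grip force is fixed at half the most. Time passes only in rows, so rows that do not move let the fingers close. It gives the time, the measured TCP pose, the force, the opening and the grip force at its end, in the units of the state.
- sense(): the state, without advancing time (a new reading comes with each control period).
- cams.capture(name): name is "scene" or "side" or "wrist"; returns a dict with "frame" (384x512x3 uint8, blue, green, red), "vertical_fov" (degrees; the focal length in pixels is half the picture's height over the tangent of half this angle, whatever the lens; pixels are square), "cx", "cy" (the principal point, pixels), "dist_coeffs" ([k1, k2, p1, p2, k3] as OpenCV has them; the pictures are not rectified), "eye" and "rotation" of the camera in the world; the wrist camera has in their place "tool_from_camera" (4x4, takes a point from camera to tool coordinates, whose origin is the TCP and whose axes are the flange's). Camera axes: x right, y down, z forward; pixel columns grow to the right and rows downward; lengths in m; the calibration is good to about 2 mm. A picture is of the moment at which its call begins: read the wrist's pose just before it. There is no depth.
- r.finish_job(): hands the job in; it is judged then, once.
The state is a dict: "time_s": time; "joints": joint angles; "joint_velocities": joint speeds; "effort": joint torques, N m; "tcp_pos": TCP position; "ee_rot": TCP orientation; "wrist_force": force on the tool from outside, world axes, zero at the start; "moment": the same for the moment, N m; "gripper_width": opening from 0.0 (shut) to 1.0 (fully open); "gripper_force": force on a finger pad.
Only numpy, scipy, OpenCV 4.12 (cv2) and the standard library are available. Lean on these libraries where they do the work, as an engineer would, in place of code of your own. Each camera call takes 0.05 s, during which the arm holds its last target. There are 200 camera calls.

TASK

Take the yellow cassette-shaped torque gauge out of the rack, lay it dials up on the two reel spindles of the deck transport with its head edge towards the chrome guide posts, so that it sits fully down, and let go of it. Then swing the wire hold-down bail over it and press its red-gripped end down until both legs snap under the spring catches and stay there. Leave the other cassette, the rubber cone and the loose head bridge as they are.

Things in the scene. Friction and masses are not known exactly. Their poses are not given: they have to be found in the camera images.
- gauge: torque gauge in a cassette shell, 64 x 100 x 12 mm, about 120 g: yellow front with two ringed dials, plain black back. Origin: centre of the back face. x from the head edge (-x, black bar) to the back edge (+x), 64 mm; y along the 100 mm; z out of the dial face (shell z = 0 to 12 mm). It starts upright in a rack slot: +x down, +z level and roughly away from the robot.
- gauge_hub_left (a point): centre of the gauge's round 13 mm through hole at its x = +3, y = +21.25 mm, in the plane of the back face. To lay the gauge: pinch the 12 mm thickness from above (top 36 mm are clear of the rack), lean it on its bottom edge on free bench, back face below, let it down, then take it again across the 64 mm
- gauge_hub_right (a point): centre of the gauge's other 13 mm hub hole, at its x = +3, y = -21.25 mm, in the plane of the back face
- transport: matte black deck transport on its back on four standoffs, fixed. Origin: bench level under the middle of its 112 (x) x 160 (y) mm deck plate, whose top is 62 mm above the bench; z up, -x is the head side. A seated gauge has its origin 70 mm straight above this origin and the same axis directions, its underside on four rests. Sprung catches: x = +-27 to 48, y = -56 to -72 mm, 110 mm high
- spindle_left (a point): on the axis of the white reel spindle at transport x = +3, y = +21.25 mm, at the height of the rests, 70 mm above the bench. Spindles are 8 mm thick with cone tips 78.5 mm above the bench
- spindle_right (a point): the same on the other spindle, at transport x = +3, y = -21.25 mm
- guide_posts (a point): midpoint between the two chrome guide posts, at transport x = -40 mm, 84 mm above the bench (their tops). The posts, 11 mm across the caps, stand at transport y = +-43 mm; two rubber pinch rollers 11 mm thick stand at x = -48, y = +-28 mm, 76 mm high. Between them the deck is bare, with room for a finger
- bail (a joint): bail angle, rad: 0 = level over the gauge, home on its stop; grows as it lifts; starts at 1.75 to 2.05, leaning away past upright. The stiff hinge holds it where it is left (0.7 N at the grip moves it). At about 0.10 the legs meet the sprung noses of the catches; about 4 to 5 N down on the grip pushes them past, and below about 0.05 they are under the noses. Pressing on to 0 does no harm
- bail_hinge (a point): middle of the bail's hinge axis: transport x = 0, y = +66 mm, 88 mm above the bench; the axis runs along transport x, and from it the bail reaches towards transport -y when home
- bail_grip (a point): centre of the red grip on the bail's crossbar: round sleeve 12 mm thick, 36 mm long, along transport x, 158 mm from the hinge axis. Legs: 6 mm wires at transport x = +-27 mm with 11 mm rubber sleeves over the gauge. Home, the grip is at transport y = -92 mm, 88 mm above the bench, 36 mm clear of the gauge's end
- rack: wooden cassette rack, fixed, 106 (x) x 116 (y) mm, walls 31 mm high; origin at bench level under its middle. Two slots 14 mm wide along y at x = +30 and -30 mm, floor 6 mm above the bench: a cassette in it stands 70 mm above the bench, 48 mm clear of its neighbour. The bench between rack and transport is clear
- music_cassette: ordinary dark cassette with a paper label, 64 x 100 x 12 mm, loose in the other slot; same origin and axes as the gauge. Leave it there
- belt_cone: black ribbed rubber belt-stretching cone, 72 mm across the foot, 126 mm tall, loose; origin at the middle of its underside. Leave it alone
- head_bridge: tape head on its steel bridge plate, 30 x 76 x 18 mm, loose on the bench; origin at the middle of its underside. Leave it alone
Not all that is in view belongs to the job. There is more than one size of the transport; the one meant has the size given above. There is more than one size of the gauge; the job needs the middle-sized.

How it is judged (in metres and radians):
On the way:
1. the gauge is seated fully down on both spindles, dials up and head edge to the guide posts, and let go while the bail is still up (distance between gauge_hub_left and spindle_left below 0.004 m and distance between gauge_hub_right and spindle_right below 0.004 m and z of gauge in the frame of spindle_left below 0.002 m and angle between gauge's own z axis and vertical below 0.05 rad and contact force between the fingers and gauge below 0.3 N and value of joint bail above 0.5 rad), for 0.2 s.
At the end, for the whole second after the job is handed in: The gauge lies fully down on the rests (within 2 mm, level within 0.05 rad), each hub hole within 4 mm of its own spindle, dials up, head edge to the guide posts, at rest; the bail is under both catches, within 0.035 rad of its stop. Bystanders stay within 20 mm of their starts (value of joint bail below 0.035 rad and velocity of joint bail below 0.05 rad/s and distance between gauge_hub_left and spindle_left below 0.004 m and distance between gauge_hub_right and spindle_right below 0.004 m and z of gauge in the frame of spindle_left below 0.002 m and angle between gauge's own z axis and vertical below 0.05 rad and linear speed of gauge below 0.01 m/s); the robot touches nothing.
It fails at once if the other cassette is taken out of its slot or shifted by more than 20 mm (distance of music_cassette from where it was at the start of the episode above 0.02 m).
It fails at once if the cone is shifted by more than 20 mm or tipped (distance of belt_cone from where it was at the start of the episode above 0.02 m or angle between belt_cone's own z axis and vertical above 0.5 rad).
It fails at once if the head bridge is shifted by more than 20 mm (distance of head_bridge from where it was at the start of the episode above 0.02 m).
It also fails if it takes over 66 s, if anything falls off the work surface, if the arm or the gripper's body presses on something with over 40 N, if the wrist force passes 120 N, or if a joint passes its speed limit or range.

## Working session

There is one attempt and no reset: what is moved stays moved. The work goes in short steps, Python scripts to look and compute and a tool call to move; the robot and the scene stay as the last step left them, time stands still between calls to the robot, and variables do not carry over. Pictures are saved under pics/ and viewed, at most 10 in all, crops included, and the job is handed in when it is done.

Besides the shell and the picture viewer there is one more tool, called after "Request:" in YAML: its name, and indented under it one key for each argument. step_arm: Moves the arm, as the interface text tells. Its arguments: {"type":"object","properties":{"targets":{"type":"string"},"claw":{"type":"number"}},"required":["targets"]}

```bash
mkdir -p pics
cat > h.py <<'E'
import numpy as np, cv2
from station import sense, cams, r
def cap(n,save=None):
    s=sense(); c=cams.capture(n); f=c["frame"]; H=f.shape[0]
    fl=H/2/np.tan(np.radians(c["vertical_fov"])/2)
    c["K"]=np.array([[fl,0,c["cx"]],[0,fl,c["cy"]],[0,0,1]]); c["d"]=np.array(c["dist_coeffs"],float)
    if "eye" in c: c["R"]=np.array(c["rotation"]); c["e"]=np.array(c["eye"])
    else:
        T=np.array(c["tool_from_camera"]); R=np.array(s["ee_rot"])
        c["R"]=R@T[:3,:3]; c["e"]=np.array(s["tcp_pos"])+R@T[:3,3]
    if save: cv2.imwrite("pics/"+save,f)
    return c
def ray(c,px):
    p=cv2.undistortPoints(np.array(px,float).reshape(-1,1,2),c["K"],c["d"]).reshape(-1,2)
    return np.c_[p,np.ones(len(p))]@c["R"].T
def onz(c,px,z):
    d=ray(c,px); return c["e"]+d*((z-c["e"][2])/d[:,2])[:,None]
def proj(c,P):
    rv=cv2.Rodrigues(c["R"].T)[0]; return cv2.projectPoints(np.array(P,float).reshape(-1,3),rv,-c["R"].T@c["e"],c["K"],c["d"])[0].reshape(-1,2)
E
python3 - <<'E'
from h import *
a=cap("scene","scene.png");b=cap("side","side.png");w=cap("wrist","wrist.png")
for c in(a,b,w): print(c["e"].round(3),c["R"].round(2).tolist(),c["K"][0,0].round(1),c["d"])
cv2.imwrite("pics/s2.png",cv2.resize(a["frame"],(800,600)));cv2.imwrite("pics/d2.png",cv2.resize(b["frame"],(800,600)))
E
```

```text
[ 1.226 -0.159  0.864] [[0.2, 0.73, -0.65], [0.98, -0.14, 0.14], [0.01, -0.67, -0.75]] 368.2 [-0.04029298  0.          0.          0.          0.        ]
[0.322 0.868 1.133] [[-0.96, -0.21, 0.17], [-0.27, 0.72, -0.64], [0.01, -0.67, -0.75]] 422.8 [-0.12461574  0.          0.          0.          0.        ]
[ 0.626 -0.077  0.384] [[-1.0, 0.0, -0.0], [-0.0, 0.96, 0.28], [0.0, 0.28, -0.96]] 273.3 [-0.01631301  0.          0.          0.          0.        ]
```

View pics/s2.png

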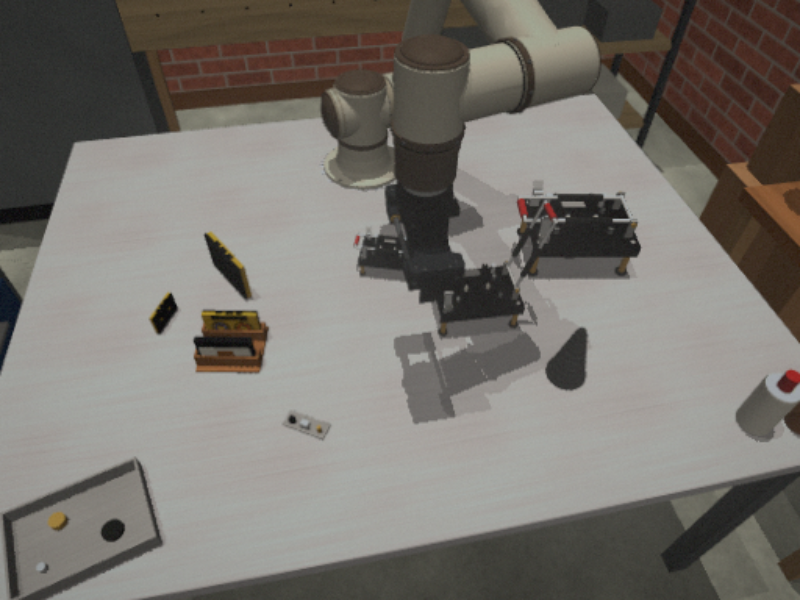

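View pics/d2.png

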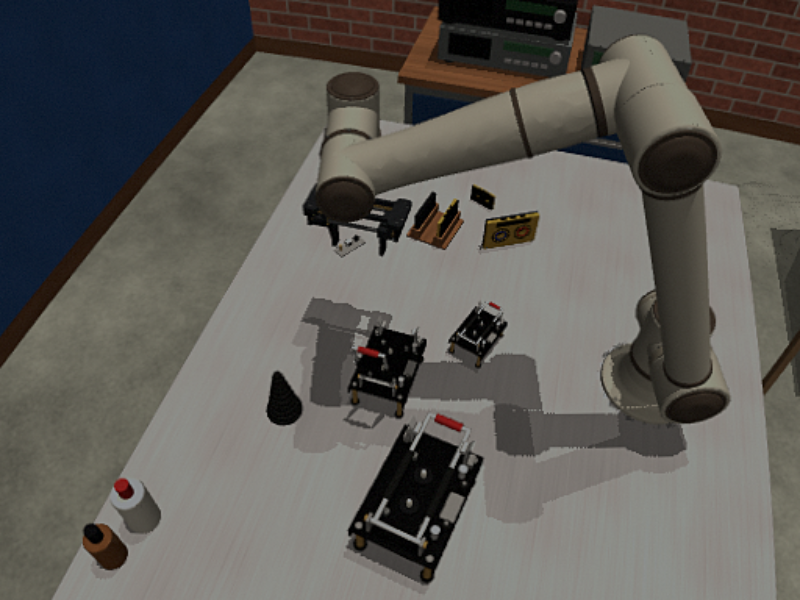

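The scene picture shows the gauge in the rack's robot-side slot (top edge about (203,312) to (259,314)). There are three transports, with the middle-sized one at about (480,295); in the side view it is at (388,365), with its grip at (370,352). Next I check the sizes.

Run:
```python
from h import *
a=cap("scene");b=cap("side")
s=.64
print("gauge top",onz(a,np.array([[203,312],[259,314]])*s,.07).round(3).tolist())
print("music top",onz(a,np.array([[196,340],[254,347]])*s,.07).round(3).tolist())
for n,p in {"mid":[[372,325],[427,340],[403,404],[351,393]],"big":[[408,425],[483,462],[428,570],[350,535]],"small":[[470,310],[507,325],[485,360],[450,345]]}.items():
    P=onz(b,np.array(p)*s,.062); print(n,P.round(3).tolist(),[np.linalg.norm(P[i]-P[i-1]).round(3) for i in range(4)])
f=b["frame"]; print(f.shape)
cr=np.hstack([cv2.resize(f[200:280,210:290],(400,400),interpolation=cv2.INTER_CUBIC),cv2.resize(a["frame"][150:230,270:350],(400,400),interpolation=cv2.INTER_CUBIC)])
w=cap("wrist"); 
cv2.imwrite("pics/c1.png",np.vstack([cv2.convertScaleAbs(cr[:330],alpha=1.5),cv2.resize(w["frame"],(800,600))[0:0]])); cv2.imwrite("pics/w1.png",w["frame"])
```

```text
gauge top [[0.497, -0.367, 0.07], [0.52, -0.267, 0.07]]
music top [[0.56, -0.377, 0.07], [0.594, -0.278, 0.07]]
mid [[0.581, 0.059, 0.062], [0.463, 0.065, 0.062], [0.47, 0.225, 0.062], [0.572, 0.229, 0.062]] [np.float64(0.17), np.float64(0.119), np.float64(0.159), np.float64(0.102)]
big [[0.45, 0.266, 0.062], [0.302, 0.302, 0.062], [0.351, 0.515, 0.062], [0.488, 0.493, 0.062]] [np.float64(0.231), np.float64(0.152), np.float64(0.218), np.float64(0.139)]
small [[0.394, -0.037, 0.062], [0.312, -0.018, 0.062], [0.34, 0.082, 0.062], [0.415, 0.065, 0.062]] [np.float64(0.104), np.float64(0.084), np.float64(0.104), np.float64(0.077)]
(384, 512, 3)
```

View pics/c1.png

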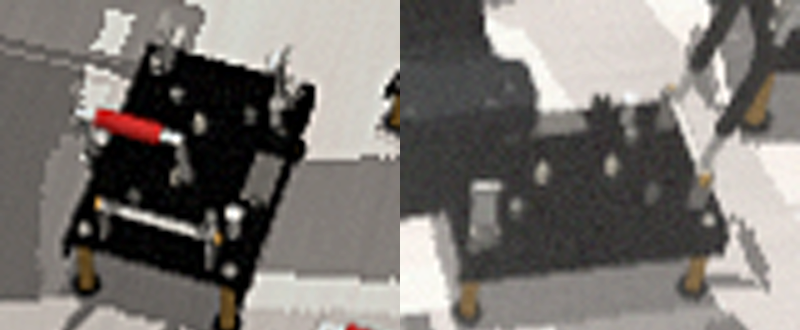

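View pics/w1.png

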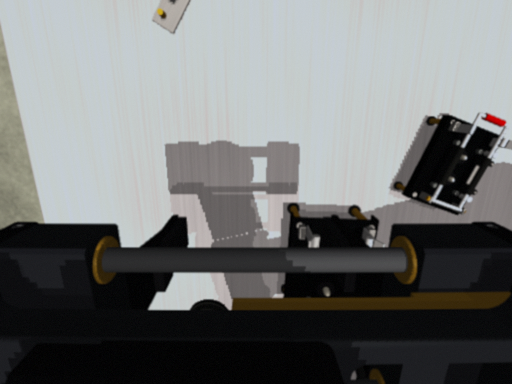

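The middle transport's deck measures about 0.11 x 0.16 m, centred near (0.52, 0.145), so it is the one meant. The crop shows the spindles and the red grip, and the head side faces the robot. The wrist view shows the fingers closing along world x.

Run:
```python
from h import *
s=sense(); print(np.array(s["ee_rot"]).round(3).tolist(),s["tcp_pos"])
a=cap("scene");b=cap("side")
print("sp scene",onz(a,[[298.4,182.5],[312.4,181.5]],.0785).round(3).tolist())
print("sp side",onz(b,[[249.6,222.6],[246.4,233]],.0785).round(3).tolist())
print("big",onz(a,np.array([[250,297],[208,262]])*.64,0).round(3).tolist(),"bridge",onz(a,np.array([[305,425]])*.64,0).round(3))
```

```text
[[-0.0, -1.0, -0.001], [-1.0, 0.0, -0.0], [0.0, 0.001, -1.0]] [6.24796952e-01 3.65405695e-05 2.22180066e-01]
sp scene [[0.527, 0.118, 0.079], [0.531, 0.16, 0.079]]
sp side [[0.526, 0.117, 0.079], [0.525, 0.157, 0.079]]
big [[0.409, -0.293, 0.0], [0.291, -0.379, 0.0]] bridge [[ 0.72  -0.209  0.   ]]
```

Request:
step_arm:
  targets: "0 0 0 0"
  claw: 8.7

```text
time_s: 0.48
tcp_pos: [0.6249, 0.0, 0.2225]
ee_rot: [[-0.0, -1.0, -0.0], [-1.0, 0.0, -0.0], [0.0, 0.0, -1.0]]
wrist_force: [0.5, -0.5, -0.1]
gripper_width: 1.004
gripper_force: 0.0
```

Request:
step_arm:
  targets: "3.1 1.45 0 0;3.1 1.45 0 0;3.1 1.45 0 0;3.1 1.45 0 0;3.1 1.45 0 0;3.1 1.45 0 0;3.1 1.45 0 0;3.1 1.45 0 0;0 0 0 0;0 0 0 0"

```text
time_s: 1.32
tcp_pos: [0.5081, -0.2495, 0.2227]
ee_rot: [[-0.003, -1.0, 0.0], [-1.0, 0.003, -0.0], [0.0, -0.0, -1.0]]
wrist_force: [0.4, -0.0, -0.0]
gripper_width: 0.997
gripper_force: 0.0
```

Run:
```python
from h import *
w=cap("wrist","w2.png");print(sense()["tcp_pos"])
a=cap("scene","s3.png")
cv2.imwrite("pics/v.png",np.vstack([cv2.resize(w["frame"][:250],(800,390)),cv2.convertScaleAbs(cv2.resize(a["frame"][150:255,240:440],(400,210)),alpha=1.4).repeat(1,0) if 0 else np.hstack([cv2.resize(a["frame"][145:215,265:345],(400,210),interpolation=cv2.INTER_CUBIC)]*2)]))
```

```text
[ 0.50874081 -0.24851732  0.22267943]
```

View pics/v.png

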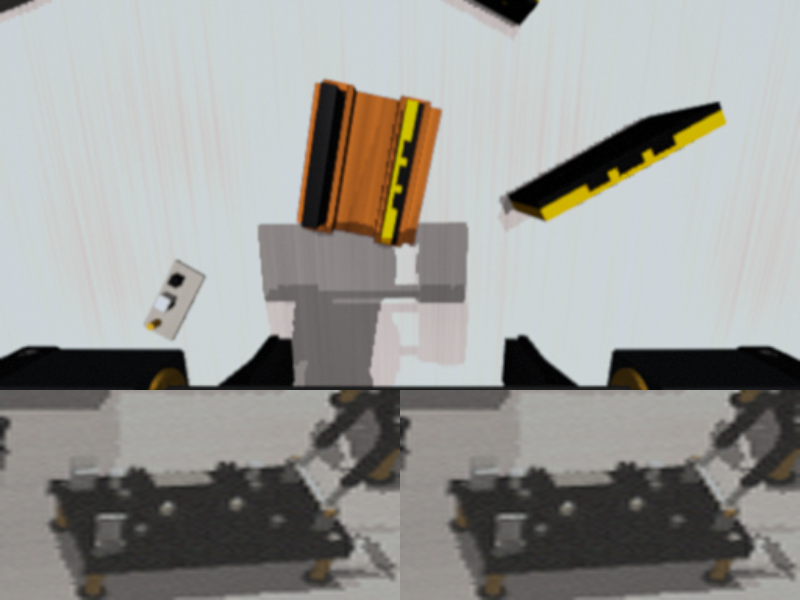

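The wrist view shows the gauge top as a narrow yellow and black strip from about (411,98) to (388,242) in the 800-pixel picture. The music cassette is to its left and the bridge is at (175,300). The lower crops show the spindles clearly.

Run:
```python
from h import *
w=cap("wrist"); f=w["frame"][:160,225:285]
hsv=cv2.cvtColor(f,cv2.COLOR_BGR2HSV)
m=cv2.inRange(hsv,(22,120,80),(36,255,255)); k=cv2.inRange(hsv,(0,0,0),(180,255,60))
L=[]
for y in range(66,154,8):
    xs=np.where(m[y])[0]; ks=np.where(k[y])[0]; ks=ks[ks>15]
    print(y,xs.min()+225 if len(xs) else None,xs.max()+225 if len(xs) else None,ks.max()+225 if len(ks) else None)
ys,xs=np.where(m); print("yellow extent",ys.min(),ys.max())
```

```text
66 261 268 271
74 259 267 270
82 257 265 268
90 256 259 266
98 254 258 265
106 253 256 263
114 251 255 262
122 250 253 260
130 248 251 258
138 247 254 257
146 245 252 255
yellow extent 62 153
```

Run:
```python
from h import *
w=cap("wrist")
P=onz(w,[[260.8,66],[244.8,146],[271.4,66],[255.5,146],[267,61.5],[249.1,154]],.07)
print(P.round(4).tolist()); d=P[5]-P[4]; print("len",np.linalg.norm(d),"yaw cw",np.degrees(np.arctan2(d[0],d[1])),"mid",(P[4]+P[5])/2, "thick",np.linalg.norm(P[0]-P[2]))
e=P[1]-P[0];print(np.degrees(np.arctan2(e[0],e[1])), sense()["tcp_pos"])
```

```text
[[0.5039, -0.3677, 0.07], [0.5217, -0.2823, 0.07], [0.4926, -0.3677, 0.07], [0.5094, -0.2823, 0.07], [0.4974, -0.3722, 0.07], [0.5168, -0.273, 0.07]]
len 0.10102494323957713 yaw cw 11.093806196340955 mid [ 0.50709912 -0.32259772  0.07      ] thick 0.011322501645122603
11.766926392764104 [ 0.5094751  -0.24716699  0.22255468]
```

Request:
step_arm:
  targets: "3.7 0.1 0 0;3.75 0.1 0 0;0 0 2 5.75;0 0 3 5.75;0 0 3.5 0;0 0 2.5 0;0 0 0 0"
  claw: 3.2

```text
time_s: 2.1
tcp_pos: [0.5038, -0.3198, 0.1065]
ee_rot: [[-0.199, -0.98, -0.011], [-0.98, 0.199, 0.005], [-0.003, 0.012, -1.0]]
wrist_force: [-1.3, 0.7, -0.6]
gripper_width: 0.551
gripper_force: 0.0
```

Request:
step_arm:
  targets: "0 0 0 0;0 0 0 0;0 0 0 0;0 0 0 0"

```text
time_s: 2.43
tcp_pos: [0.5084, -0.3227, 0.1148]
ee_rot: [[-0.199, -0.98, 0.004], [-0.98, 0.199, -0.002], [0.001, -0.004, -1.0]]
wrist_force: [-0.2, -0.4, 0.3]
gripper_width: 0.38
gripper_force: 0.0
```

Run:
```python
from h import *
w=cap("wrist"); print(sense()["tcp_pos"])
f=w["frame"]; a=cap("scene")
cv2.imwrite("pics/v2.png",np.hstack([cv2.resize(f,(500,375)),cv2.resize(a["frame"][150:250,90:170],(300,375))]))
```

```text
[ 0.50804278 -0.32266547  0.11445018]
```

View pics/v2.png

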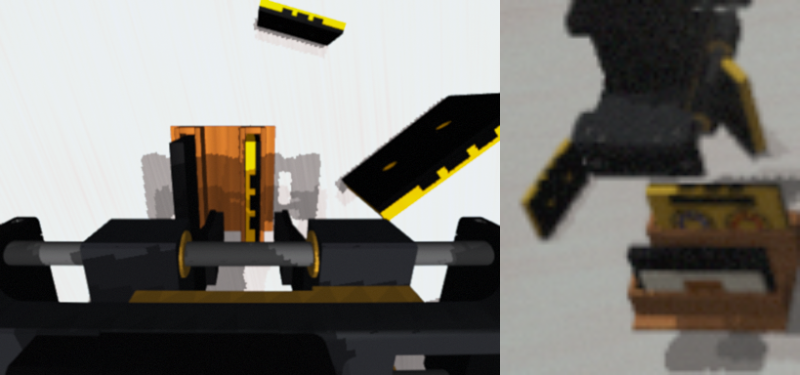

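The gauge sits vertical and midway between the fingers in the wrist view, around column 252 of 500. I go down and grip it.

Request:
step_arm:
  targets: "0 0 3 0;0 0 3 0;0 0 0.9 0;0 0 0 0;0 0 0 0"

```text
time_s: 2.95
tcp_pos: [0.5075, -0.3229, 0.0442]
ee_rot: [[-0.199, -0.98, 0.0], [-0.98, 0.199, -0.001], [0.001, -0.0, -1.0]]
wrist_force: [1.4, -0.4, 0.2]
gripper_width: 0.364
gripper_force: 0.0
```

Request:
step_arm:
  targets: "0 0 0 0;0 0 0 0;0 0 0 0;0 0 0 0;0 0 0 0;0 0 0 0"
  claw: 0.8

```text
time_s: 3.45
tcp_pos: [0.5063, -0.3224, 0.0444]
ee_rot: [[-0.199, -0.98, -0.001], [-0.98, 0.199, 0.0], [0.0, 0.001, -1.0]]
wrist_force: [-1.9, 1.5, 5.0]
gripper_width: 0.141
gripper_force: 29.9
```

Request:
step_arm:
  targets: "0 0 -1.5 0;0 0 -2.5 0;0 0 -3 0;0 0 -2 -5.75;0 0 0 -5.75;-3 -0.9 0 0;-3.4 -0.9 0 0;-3.4 -0.9 0 0;-3.4 -0.9 0 0;-3.4 -0.9 0 0;-3.4 -0.9 0 0;0 0 0 0"

```text
time_s: 4.45
tcp_pos: [0.5629, -0.1175, 0.1333]
ee_rot: [[0.006, -1.0, 0.002], [-1.0, -0.006, 0.001], [-0.001, -0.002, -1.0]]
wrist_force: [0.2, -0.4, -1.8]
gripper_width: 0.137
gripper_force: 29.9
```

Request:
step_arm:
  targets: "0 0 2.5 0;0 0 3 0;0 0 2 0;0 0 1 0;0 0 0.6 0;0 0 0 0;0 0 0 0"

```text
time_s: 5.03
tcp_pos: [0.5619, -0.1227, 0.0433]
ee_rot: [[0.0, -1.0, 0.002], [-1.0, -0.0, -0.0], [0.0, -0.002, -1.0]]
wrist_force: [-0.1, -0.7, -1.0]
gripper_width: 0.134
gripper_force: 29.9
```

Now lower to contact in small steps.

Request:
step_arm:
  targets: "0 0 0.25 0;0 0 0.15 0;0 0 0 0;0 0 0 0"

```text
time_s: 5.37
tcp_pos: [0.5612, -0.1225, 0.0391]
ee_rot: [[-0.0, -1.0, 0.001], [-1.0, 0.0, 0.0], [-0.0, -0.001, -1.0]]
wrist_force: [0.7, -0.3, -0.7]
gripper_width: 0.133
gripper_force: 29.9
```

Request:
step_arm:
  targets: "0 0 0.1 0;0 0 0 0;0 0 0 0"

```text
time_s: 5.62
tcp_pos: [0.5614, -0.1225, 0.0383]
ee_rot: [[0.0, -1.0, 0.001], [-1.0, -0.0, -0.0], [0.0, -0.001, -1.0]]
wrist_force: [-1.2, 1.0, 3.3]
gripper_width: 0.137
gripper_force: 29.9
```

Request:
step_arm:
  targets: "0 0 0 0;0 0 0 0;0 0 0 0;0 0 0 0;0 0 0 0;0 0 0 0;0 0 0 0;0 0 0 0;0 0 0 0;0 0 0 0;0 0 0 0;0 0 0 0"
  claw: 8.7

```text
time_s: 6.62
tcp_pos: [0.561, -0.1225, 0.0376]
ee_rot: [[-0.0, -1.0, 0.0], [-1.0, 0.0, 0.0], [-0.0, -0.0, -1.0]]
wrist_force: [-0.5, 0.5, 0.1]
gripper_width: 0.95
gripper_force: 0.0
```

Request:
step_arm:
  targets: "0 0 -1.2 0;0 1.5 0 0;0 1.5 0 0;0 0.5 0 0;0 0.3 0 0;0 0.2 0 0;0 0.2 0 0;0 0.2 0 0;0 0.2 0 0;0 0.2 0 0;0 0.2 0 0;0 0.2 0 0"

```text
time_s: 7.62
tcp_pos: [0.5088, -0.1225, 0.0495]
ee_rot: [[-0.0, -1.0, -0.0], [-1.0, 0.0, -0.0], [0.0, 0.0, -1.0]]
wrist_force: [0.3, -0.0, 0.4]
gripper_width: 0.999
gripper_force: 0.0
```

Request:
step_arm:
  targets: "0 0.2 0 0;0 0 0 0;0 0 0 0;0 0 0 0;0 0 0 0"

```text
time_s: 8.03
tcp_pos: [0.5071, -0.1225, 0.0496]
ee_rot: [[0.0, -1.0, 0.0], [-1.0, -0.0, -0.0], [0.0, -0.0, -1.0]]
wrist_force: [-0.3, -0.1, -0.8]
gripper_width: 1.0
gripper_force: 0.0
```

Run:
```python
from h import *
w=cap("wrist"); a=cap("scene"); b=cap("side")
cv2.imwrite("pics/v3.png",np.hstack([cv2.resize(w["frame"],(400,300)),cv2.resize(a["frame"][130:230,150:283],(400,300))]))
```

```text
(no output)
```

View pics/v3.png

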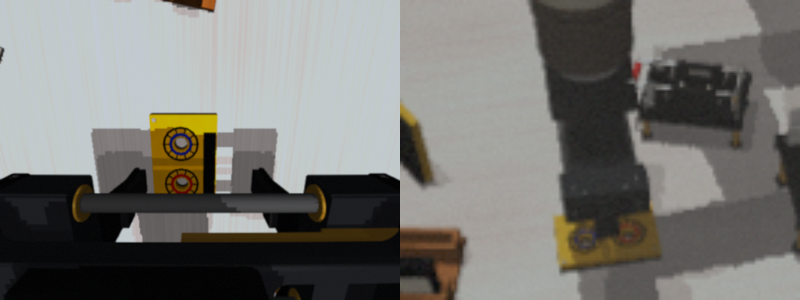

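The gauge lies flat between the fingers with its dials up; its yellow area is at columns 150–216 of the 400-pixel wrist view, and the black head bar faces the robot. I measure its edges.

Run:
```python
from h import *
w=cap("wrist"); f=w["frame"]; s=sense(); print(s["tcp_pos"])
hsv=cv2.cvtColor(f,cv2.COLOR_BGR2HSV)
m=cv2.inRange(hsv,(22,120,80),(36,255,255)); m[:, :150]=0;m[:,300:]=0;m[238:]=0
ys,xs=np.where(m); print("top rows",[ (x,ys[xs==x].min()) for x in (200,215,230,245,260,270)])
for y in (155,165,185,205,225):
    r_=np.where(m[y])[0]; print(y,r_.min(),r_.max())
l=[(np.where(m[y])[0].min()-.5,y) for y in range(155,236,5)]
P=onz(w,l,.012); k=np.polyfit(P[:,1],P[:,0],1); print("back edge x at y=-.1225",np.polyval(k,-.1225),"slope deg",np.degrees(np.arctan(k[0])))
t=onz(w,[(x,ys[xs==x].min()-.5) for x in (205,215,225,235,245,255)],.012); print("end y",t[:,1].round(4))
bl=cv2.inRange(hsv,(0,100,60),(12,255,255)); bl[:, :150]=0;bl[:,300:]=0
print("right", onz(w,[[r_.max()+.5,225]],.012))
```

```text
[ 0.50703445 -0.12246283  0.0495304 ]
top rows [(200, np.int64(146)), (215, np.int64(146)), (230, np.int64(146)), (245, np.int64(146)), (260, np.int64(146)), (270, np.int64(146))]
155 191 277
165 192 277Traceback (most recent call last):
  File "<stdin>", line 7, in <module>
    return umr_minimum(a, axis, None, out, keepdims, initial, where)
ValueError: zero-size array to reduction operation minimum which has no identity
```

Run:
```python
from h import *
w=cap("wrist"); f=w["frame"]; s=sense()
hsv=cv2.cvtColor(f,cv2.COLOR_BGR2HSV)
m=cv2.inRange(hsv,(17,120,35),(38,255,255)); m[:, :185]=0;m[:,300:]=0;m[238:]=0
ys,xs=np.where(m)
l=[(np.where(m[y])[0].min()-.5,y) for y in range(152,236,4) if m[y].sum()>255*8]
P=onz(w,l,.012); k=np.polyfit(P[:,1],P[:,0],1); print(l[::4],"back x",np.polyval(k,-.1225),"slope deg",np.degrees(np.arctan(k[0])))
t=onz(w,[(x,145.5) for x in (200,270)],.012); print("end y",t.round(4).tolist())
print("right", onz(w,[[277.5,155],[277.5,165]],.012).round(4).tolist())
```

```text
[(np.float64(190.5), 152), (np.float64(191.5), 168), (np.float64(192.5), 184), (np.float64(193.5), 200), (np.float64(194.5), 216), (np.float64(195.5), 232)] back x 0.5553915754589859 slope deg 0.08620487584579431
end y [[0.5481, -0.1732, 0.012], [0.4969, -0.1732, 0.012]]
right [[0.4912, -0.1662, 0.012], [0.4911, -0.1587, 0.012]]
```

Request:
step_arm:
  targets: "0 -1.6 0 0;0 0 0 0;0 0 2.5 0;0 0 1.5 0;0 0 0.6 0;0 0 0 0;0 0 0 0"

```text
time_s: 8.87
tcp_pos: [0.523, -0.1225, 0.0037]
ee_rot: [[0.0, -1.0, -0.0], [-1.0, -0.0, -0.0], [0.0, 0.0, -1.0]]
wrist_force: [-0.1, 0.2, 0.6]
gripper_width: 1.001
gripper_force: 0.0
```

Request:
step_arm:
  targets: "0 0 0 0;0 0 0 0;0 0 0 0;0 0 0 0;0 0 0 0;0 0 0 0"
  claw: 5.9

```text
time_s: 9.37
tcp_pos: [0.5226, -0.1225, 0.004]
ee_rot: [[0.0, -1.0, -0.001], [-1.0, -0.0, -0.0], [0.0, 0.001, -1.0]]
wrist_force: [-2.7, 0.1, 4.1]
gripper_width: 0.73
gripper_force: 30.0
```

Request:
step_arm:
  targets: "0 0 -1 0;0 0 -2.5 0;0 0 -3.5 0;0 0 -3.5 0;0 0 -3.5 0;0 0 -3.5 0;0 0 -3.5 0;0 0 -3.5 0;0 0 -3 0;0 0 -2.1 0;0 0 0 0"

```text
time_s: 10.28
tcp_pos: [0.5251, -0.1229, 0.3057]
ee_rot: [[0.0, -1.0, 0.012], [-1.0, -0.0, -0.001], [0.001, -0.012, -1.0]]
wrist_force: [0.6, 0.7, -0.6]
gripper_width: 0.731
gripper_force: 30.0
```

Request:
step_arm:
  targets: "-2 0 0 0;-3.5 0 0 0;-3.5 0 0 0;-3.5 0 0 0;-3.5 0 0 0;-3.5 0 0 0;-3.5 0 0 0;-3.5 0 0 0;-3.5 0 0 0;-3.5 0 0 0;0 0 0 0;0 0 0 0"

```text
time_s: 11.28
tcp_pos: [0.5221, 0.214, 0.298]
ee_rot: [[0.003, -1.0, -0.003], [-1.0, -0.003, -0.001], [0.001, 0.003, -1.0]]
wrist_force: [0.4, -0.3, -1.7]
gripper_width: 0.73
gripper_force: 30.0
```

Run:
```python
from h import *
w=cap("wrist","w5.png"); s=sense(); print(s["tcp_pos"],s["gripper_width"])
f=w["frame"]
for P in ([.53,.117,.0785],[.53,.159,.0785],[.53,.145,.062],[.47,.06,.062]): print(P,proj(w,P).round(1))
cv2.imwrite("pics/v4.png",cv2.convertScaleAbs(cv2.resize(f[60:300,130:390],(650,600),interpolation=cv2.INTER_CUBIC),alpha=1.3))
```

```text
[0.52225957 0.21280282 0.29837233] 0.7268796340810207
[0.53, 0.117, 0.0785] [[249.2  92.6]]
[0.53, 0.159, 0.0785] [[249.2 124.9]]
[0.53, 0.145, 0.062] [[249.4 114.1]]
[0.47, 0.06, 0.062] [[294.4  48.4]]
```

View pics/v4.png

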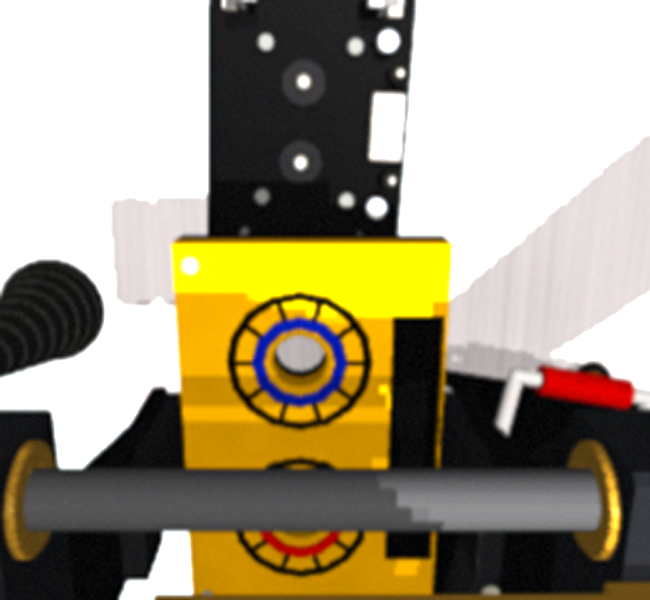

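The close view shows the spindles at crop (303,82) and (300,162), the guide posts at (388,41) and (376,207), and the gauge's blue-ring hub at (300,355). I work out the transport pose.

Run:
```python
from h import *
w=cap("wrist"); s=sense(); f=w["frame"]; g=cv2.cvtColor(f,cv2.COLOR_BGR2GRAY).astype(float)
T=np.array(s["tcp_pos"]); print(T, np.array(s["ee_rot"]).round(4).tolist())
def cen(x,y,R=4,th=130):
    p=g[y-R:y+R+1,x-R:x+R+1]; m=np.clip(p-th,0,None); Y,X=np.mgrid[y-R:y+R+1,x-R:x+R+1]; return [(X*m).sum()/m.sum(),(Y*m).sum()/m.sum()]
sp=[cen(251,93),cen(250,125)]; po=[cen(285,76,6),cen(280,143,6)]
S=onz(w,sp,.0783); G=onz(w,po,.084)
print(np.round(sp+po,1).tolist()); print("spindles",S.round(4).tolist(),np.linalg.norm(S[1]-S[0])); print("posts",G.round(4).tolist(),np.linalg.norm(G[1]-G[0]))
for A in(S,G): d=A[1]-A[0]; print("yaw ccw",np.degrees(np.arctan2(-d[0],d[1])))
print("post-spindle", (S.mean(0)-G.mean(0)).round(4))
hsv=cv2.cvtColor(f,cv2.COLOR_BGR2HSV); m=cv2.inRange(hsv,(110,150,60),(130,255,255)); m[:185]=0;m[225:]=0;m[:,:225]=0;m[:,275:]=0
ys,xs=np.where(m); c=[(xs.min()+xs.max())/2,(ys.min()+ys.max())/2]
print("hubR px",c,onz(w,[c],T[2]-.0037+.012)-T, "edge y", onz(w,[[250,60+238/2.5]],T[2]-.0037+.012)-T)
y=int(c[1]); yl=np.where(cv2.inRange(hsv,(17,120,35),(38,255,255))[165])[0]; print("gauge x edges",(onz(w,[[yl.min()-.5,165],[yl.max()+.5,165]],T[2]+.0083)-T).round(4).tolist())
```

```text
[0.5224343  0.21209164 0.29877308] [[0.0, -1.0, -0.0015], [-1.0, -0.0, -0.0009], [0.0009, 0.0015, -1.0]]
[[251.1, 93.2], [249.8, 125.6], [284.9, 76.9], [280.5, 143.0]]
spindles [[0.5276, 0.1165, 0.0783], [0.5294, 0.1587, 0.0783]] 0.042206836906846124
posts [[0.4839, 0.0968, 0.084], [0.4873, 0.1817, 0.084]] 0.08500620841327355
yaw ccw -2.3991344634409795
yaw ccw -2.272660599344888
post-spindle [ 0.0429 -0.0016 -0.0057]
hubR px [np.float64(249.5), np.float64(204.5)] [[ 0.00406483 -0.02087586  0.0083    ]] edge y [[ 0.00368291 -0.05059389  0.0083    ]]
gauge x edges [[0.0333, -0.0449, 0.0083], [-0.0305, -0.045, 0.0083]]
```

Request:
step_arm:
  targets: "2 -0.1 0 0;3.4 -0.1 0 0;2.05 0 0 2.3;0 0 2.5 0;0 0 3.5 0;0 0 3.5 0;0 0 3.5 0;0 0 3.5 0;0 0 3 0;0 0 1.2 0;0 0 0 0;0 0 0 0"

```text
time_s: 12.38
tcp_pos: [0.5251, 0.1368, 0.0926]
ee_rot: [[-0.041, -0.999, -0.0], [-0.999, 0.041, -0.001], [0.001, 0.0, -1.0]]
wrist_force: [-0.0, 0.5, 0.0]
gripper_width: 0.732
gripper_force: 30.0
```

Request:
step_arm:
  targets: "0 0 0 0;0 0 0 0"

```text
time_s: 12.55
tcp_pos: [0.5261, 0.1382, 0.0944]
ee_rot: [[-0.041, -0.999, 0.003], [-0.999, 0.041, 0.002], [-0.002, -0.003, -1.0]]
wrist_force: [-0.1, -0.9, -1.3]
gripper_width: 0.73
gripper_force: 30.0
```

Request:
step_arm:
  targets: "0 0.1 0 0;0 0 0 0;0 0 0 0;0 0 0 0"

```text
time_s: 12.88
tcp_pos: [0.5241, 0.1382, 0.093]
ee_rot: [[-0.04, -0.999, 0.001], [-0.999, 0.04, 0.0], [-0.0, -0.001, -1.0]]
wrist_force: [-0.6, -0.7, -0.9]
gripper_width: 0.732
gripper_force: 30.0
```

Run:
```python
from h import *
for i in range(4):
    cams.capture("side"); print(np.round(sense()["tcp_pos"],4))
```

```text
[0.524  0.1382 0.0928]
[0.524  0.1382 0.0927]
[0.524  0.1381 0.0926]
[0.524  0.1381 0.0926]
```

Good: the target is (0.5243, 0.1376). I lower it gently.

Request:
step_arm:
  targets: "0.05 0 0.5 0;0 0 0.5 0;0 0 0.3 0;0 0 0.2 0;0 0 0.2 0;0 0 0 0;0 0 0 0;0 0 0 0"

```text
time_s: 13.75
tcp_pos: [0.5241, 0.1376, 0.0757]
ee_rot: [[-0.04, -0.999, 0.0], [-0.999, 0.04, 0.0], [-0.0, -0.0, -1.0]]
wrist_force: [0.6, -1.0, -2.1]
gripper_width: 0.73
gripper_force: 30.0
```

Request:
step_arm:
  targets: "0 0 0.15 0;0 0 0.05 0;0 0 0.05 0;0 0 0 0;0 0 0 0"

```text
time_s: 14.17
tcp_pos: [0.5242, 0.1377, 0.074]
ee_rot: [[-0.04, -0.999, 0.001], [-0.999, 0.04, 0.0], [-0.0, -0.001, -1.0]]
wrist_force: [-1.9, 1.0, 4.9]
gripper_width: 0.722
gripper_force: 30.0
```

Request:
step_arm:
  targets: "0 0 0 0;0 0 0 0;0 0 0 0;0 0 0 0;0 0 0 0;0 0 0 0"
  claw: 7.4

```text
time_s: 14.67
tcp_pos: [0.5239, 0.1376, 0.0729]
ee_rot: [[-0.04, -0.999, -0.0], [-0.999, 0.04, -0.0], [0.0, 0.0, -1.0]]
wrist_force: [-0.3, 0.6, 1.2]
gripper_width: 0.849
gripper_force: 0.0
```

Request:
step_arm:
  targets: "0 0 -0.5 0;0 0 -1.5 0;0 0 -3 0;0 0 -3.5 0;0 0 -3.5 0;0 0 -3.5 0;0 0 -3.5 0;0 0 -3.4 0;0 0 0 0;0 0 0 0;0 0 0 0"

```text
time_s: 15.58
tcp_pos: [0.5234, 0.1375, 0.2968]
ee_rot: [[-0.04, -0.999, -0.001], [-0.999, 0.04, 0.0], [-0.0, 0.001, -1.0]]
wrist_force: [0.1, 0.2, 0.7]
gripper_width: 0.851
gripper_force: 0.0
```

Run:
```python
from h import *
w=cap("wrist"); s=sense(); print(s["tcp_pos"]); a=cap("scene"); b=cap("side")
# red grip in side & scene
for n,c,bx in(("side",b,(215,200,285,280)),("scene",a,(300,110,420,190))):
    hsv=cv2.cvtColor(c["frame"],cv2.COLOR_BGR2HSV); m=cv2.inRange(hsv,(0,150,60),(8,255,255))|cv2.inRange(hsv,(172,150,60),(180,255,255))
    N,_,st,ce=cv2.connectedComponentsWithStats(m)
    print(n,[(st[i].tolist(),ce[i].round(1).tolist()) for i in range(1,N) if st[i,4]>15])
v=np.hstack([cv2.resize(w["frame"],(400,300)),cv2.resize(a["frame"][130:220,260:380],(400,300),interpolation=cv2.INTER_CUBIC)])
v=np.vstack([v,np.hstack([cv2.resize(b["frame"][195:285,200:320],(400,300),interpolation=cv2.INTER_CUBIC)]*2)])
cv2.imwrite("pics/v5.png",v)
```

```text
[0.52319228 0.13732349 0.2959324 ]
side [([160, 0, 23, 7, 87], [172.2, 2.9]), ([225, 0, 8, 4, 18], [228.4, 1.7]), ([244, 0, 6, 7, 17], [247.0, 2.0]), ([376, 0, 30, 7, 93], [390.3, 2.7]), ([431, 0, 9, 4, 16], [434.9, 1.6]), ([444, 1, 14, 7, 25], [449.5, 3.4]), ([194, 2, 7, 7, 28], [196.9, 5.0]), ([202, 4, 7, 7, 23], [205.2, 7.2]), ([212, 5, 24, 9, 99], [223.8, 8.6]), ([408, 5, 24, 6, 62], [419.8, 7.4]), ([161, 7, 10, 7, 44], [165.4, 9.9]), ([239, 8, 25, 10, 108], [251.2, 12.0]), ([188, 11, 8, 6, 23], [192.5, 13.4]), ([440, 10, 30, 10, 106], [454.7, 14.6]), ([200, 12, 10, 7, 34], [204.4, 14.8]), ([267, 12, 6, 6, 18], [268.8, 13.8]), ([226, 15, 14, 8, 54], [232.4, 18.9]), ([498, 15, 12, 4, 20], [503.5, 17.0]), ([162, 16, 22, 8, 72], [172.5, 19.2]), ([472, 16, 30, 12, 117], [485.7, 21.5]), ([187, 19, 6, 6, 22], [189.5, 21.3]), ([239, 18, 11, 7, 41], [244.8, 20.7]), ([253, 19, 16, 8, 58], [259.8, 22.2]), ([194, 20, 7, 6, 18], [196.2, 22.5]), ([203, 21, 8, 6, 19], [206.7, 23.9]), ([441, 21, 10, 7, 31], [444.5, 23.4]), ([213, 23, 7, 5, 20], [216.0, 24.9]), ([503, 22, 9, 10, 44], [507.3, 26.5]), ([220, 24, 10, 6, 26], [225.1, 26.7]), ([231, 25, 6, 6, 24], [233.4, 27.5]), ([229, 222, 13, 6, 43], [235.0, 224.8]), ([278, 265, 18, 11, 89], [286.6, 270.1]), ([73, 306, 9, 9, 61], [77.1, 310.2])]
scene [([332, 127, 6, 11, 40], [334.2, 132.0]), ([501, 237, 11, 13, 94], [506.1, 242.6])]
```

View pics/v5.png

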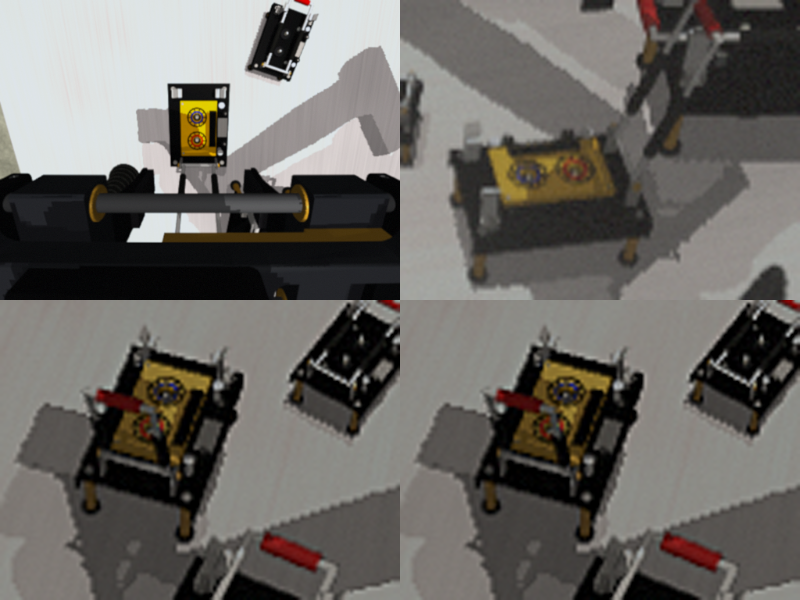

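The gauge is seated, dials up with the black head bar on the robot side, as seen in all three views. The bail's grip is at about (235,225) in the native side view. I work out the bail angle.

Run:
```python
from h import *
a=cap("scene"); b=cap("side")
o=np.array([.5248,.1377,0]); yh=np.array([.0401,.9992,0]); xh=np.array([.9992,-.0401,0]); z=np.array([0,0,1])
for n,c,bx in(("side",b,(215,210,262,240)),("scene",a,(325,120,385,160))):
    hsv=cv2.cvtColor(c["frame"],cv2.COLOR_BGR2HSV); m=cv2.inRange(hsv,(0,110,40),(9,255,255))|cv2.inRange(hsv,(170,110,40),(180,255,255))
    x0,y0,x1,y1=bx; N,_,st,ce=cv2.connectedComponentsWithStats(m[y0:y1,x0:x1]); print(n,[(st[i].tolist(),(ce[i]+[x0,y0]).round(1).tolist()) for i in range(1,N) if st[i,4]>12])
    for t in (1.6,1.7,1.8,1.9,2.0,2.1):
        g=o+yh*(.066-.158*np.cos(t)) + z*(.088+.158*np.sin(t)); print(t,g.round(3),proj(c,[g-xh*.018,g,g+xh*.018]).round(1).tolist())
```

```text
side [([14, 12, 14, 7, 55], [235.3, 224.8])]
1.6 [0.528 0.208 0.246] [[246.7, 213.3], [240.3, 211.6], [233.9, 209.9]]
1.7 [0.528 0.224 0.245] [[244.8, 218.1], [238.3, 216.4], [231.9, 214.7]]
1.8 [0.529 0.24  0.242] [[242.9, 223.3], [236.4, 221.5], [229.9, 219.8]]
1.9 [0.529 0.255 0.238] [[241.1, 228.8], [234.5, 227.0], [228.0, 225.2]]
2.0 [0.53  0.269 0.232] [[239.2, 234.5], [232.7, 232.7], [226.2, 230.9]]
2.1 [0.531 0.283 0.224] [[237.5, 240.4], [230.9, 238.5], [224.4, 236.7]]
scene [([6, 7, 7, 12, 52], [333.9, 132.1]), ([24, 10, 8, 11, 43], [351.8, 134.9])]
1.6 [0.528 0.208 0.246] [[335.6, 130.3], [337.6, 134.6], [339.7, 139.0]]
1.7 [0.528 0.224 0.245] [[341.2, 130.2], [343.3, 134.4], [345.4, 138.8]]
1.8 [0.529 0.24  0.242] [[346.5, 130.5], [348.6, 134.8], [350.9, 139.1]]
1.9 [0.529 0.255 0.238] [[351.5, 131.3], [353.7, 135.6], [356.0, 139.9]]
2.0 [0.53  0.269 0.232] [[356.2, 132.5], [358.5, 136.8], [360.8, 141.1]]
2.1 [0.531 0.283 0.224] [[360.5, 134.2], [362.8, 138.4], [365.1, 142.7]]
```

Run:
```python
from h import *
a=cap("scene"); b=cap("side")
d1=ray(a,[[333.9,132.1]])[0]; d2=ray(b,[[286.6,270.1]])[0]
A=np.c_[d1,-d2]; t=np.linalg.lstsq(A,b["e"]-a["e"],rcond=None)[0]; print(a["e"]+d1*t[0],b["e"]+d2*t[1])
d1=ray(a,[[351.8,135]])[0]; d2=ray(b,[[235.3,224.8]])[0]
A=np.c_[d1,-d2]; t=np.linalg.lstsq(A,b["e"]-a["e"],rcond=None)[0]; print(a["e"]+d1*t[0],b["e"]+d2*t[1])
```

```text
[0.37543374 0.27335098 0.12358056] [0.37721369 0.27518158 0.12260333]
[0.52896078 0.2488578  0.23980619] [0.52906397 0.2489612  0.23975842]
```

Request:
step_arm:
  targets: "-2.5 0 0 0;-3.5 0 0 0;-3.5 0 0 0;-3.5 0 0 0;-2.9 0 0 0;0 0 0 0;0 0 0 0;0 0 0 0;0 0 0 0;0 0 0 0;0 0 0 0;0 0 0 0"
  claw: 0

```text
time_s: 16.93
tcp_pos: [0.5305, 0.2957, 0.2974]
ee_rot: [[-0.041, -0.999, 0.0], [-0.999, 0.041, 0.0], [-0.0, -0.0, -1.0]]
wrist_force: [-0.1, -0.0, 0.4]
gripper_width: 0.042
gripper_force: 0.0
```

Request:
step_arm:
  targets: "0 0 2 0;0 0 2.5 0;0 0 2.5 0;0 0 1.1 0;0 0 0 0;0 0 0 0"

```text
time_s: 17.43
tcp_pos: [0.5308, 0.2963, 0.2166]
ee_rot: [[-0.04, -0.999, 0.001], [-0.999, 0.04, -0.001], [0.001, -0.001, -1.0]]
wrist_force: [-0.1, -0.1, 0.5]
gripper_width: 0.006
gripper_force: 0.0
```

Request:
step_arm:
  targets: "1.3 0 -0.1 0;1.3 0 -0.1 0;1.3 0 -0.1 0;1.3 0 -0.1 0;1.3 0 -0.2 0;1.2 0 -0.1 0;1.2 0 0.2 0;1.2 0 0.2 0;1.1 0 0.2 0;1.1 0 0.3 0;1.1 0 0.2 0;0 0 0 0"

```text
time_s: 18.43
tcp_pos: [0.5241, 0.1603, 0.2111]
ee_rot: [[-0.042, -0.999, -0.002], [-0.999, 0.042, -0.001], [0.001, 0.002, -1.0]]
wrist_force: [-0.5, 0.0, -0.2]
gripper_width: 0.006
gripper_force: 0.0
```

Request:
step_arm:
  targets: "1.1 0 0.5 0;1 0 0.6 0;1 0 0.6 0;1 0 0.6 0;0.8 0 0.8 0;0.8 0 0.9 0;0.8 0 0.9 0;0.8 0 0.9 0;0 0 0 0;0 0 0 0"

```text
time_s: 19.27
tcp_pos: [0.5216, 0.0887, 0.1533]
ee_rot: [[-0.041, -0.999, -0.002], [-0.999, 0.041, -0.002], [0.002, 0.002, -1.0]]
wrist_force: [-0.4, 0.5, 0.5]
gripper_width: 0.005
gripper_force: 0.0
```

Run:
```python
from h import *
a=cap("scene","s9.png"); b=cap("side","d9.png"); print(sense()["tcp_pos"])
o=np.array([.5248,.1377,0]); yh=np.array([.0401,.9992,0]); xh=np.array([.9992,-.0401,0]); z=np.array([0,0,1])
for n,c,bx in(("side",b,(200,160,290,250)),("scene",a,(230,90,330,200))):
    hsv=cv2.cvtColor(c["frame"],cv2.COLOR_BGR2HSV); m=cv2.inRange(hsv,(0,110,40),(9,255,255))|cv2.inRange(hsv,(170,110,40),(180,255,255))
    x0,y0,x1,y1=bx; N,_,st,ce=cv2.connectedComponentsWithStats(m[y0:y1,x0:x1]); print(n,[(st[i].tolist(),(ce[i]+[x0,y0]).round(1).tolist()) for i in range(1,N) if st[i,4]>8])
    for t in (.2,.4,.6,.8,1):
        g=o+yh*(.066-.158*np.cos(t)) + z*(.088+.158*np.sin(t)); print(t,g.round(3),proj(c,[g]).round(1).tolist())
```

```text
[0.52234318 0.0894818  0.15438245]
side [([45, 70, 4, 7, 11], [246.7, 233.0])]
0.2 [0.521 0.049 0.119] [[257.2, 198.3]]
0.4 [0.522 0.058 0.15 ] [[256.5, 194.2]]
0.6 [0.522 0.073 0.177] [[255.2, 191.8]]
0.8 [0.523 0.094 0.201] [[253.2, 191.5]]
1 [0.524 0.118 0.221] [[250.7, 193.2]]
scene [([53, 65, 3, 9, 21], [284.0, 159.0]), ([79, 88, 7, 6, 11], [311.5, 181.4])]
0.2 [0.521 0.049 0.119] [[275.7, 174.4]]
0.4 [0.522 0.058 0.15 ] [[279.6, 166.4]]
0.6 [0.522 0.073 0.177] [[285.7, 158.6]]
0.8 [0.523 0.094 0.201] [[293.7, 151.3]]
1 [0.524 0.118 0.221] [[303.5, 144.9]]
```

Request:
step_arm:
  targets: "-1 0 0 0;0 0 -2.5 0;0 0 -2.8 0;2 0 0 0;1.8 0 0 0;0 0 0 0;0.1 0 1.5 0;0.2 0 1.5 0;0.4 0 1.5 0;0.4 0 1.5 0;0.3 0 1 0;0 0 0 0"

```text
time_s: 20.37
tcp_pos: [0.519, 0.0476, 0.135]
ee_rot: [[-0.04, -0.999, -0.004], [-0.999, 0.04, -0.001], [0.001, 0.004, -1.0]]
wrist_force: [-0.3, -0.5, 0.0]
gripper_width: 0.003
gripper_force: 0.0
```

Request:
step_arm:
  targets: "0 0 1 0;0.1 0 1 0;0 0 0.8 0;0 0 0.6 0;0 0 0.4 0;0 0 0.3 0;0 0 0.1 0;0 0 0 0;0 0 0 0"

```text
time_s: 21.12
tcp_pos: [0.5203, 0.0468, 0.0948]
ee_rot: [[-0.04, -0.999, -0.0], [-0.999, 0.04, 0.0], [-0.0, 0.0, -1.0]]
wrist_force: [-0.0, 0.1, -0.4]
gripper_width: 0.006
gripper_force: 0.0
```

Request:
step_arm:
  targets: "0 0 0.2 0;0 0 0.1 0;0 0 0.1 0;0 0 0 0;0 0 0 0"

```text
time_s: 21.53
tcp_pos: [0.5208, 0.0468, 0.0934]
ee_rot: [[-0.039, -0.999, 0.002], [-0.999, 0.039, -0.0], [-0.0, -0.002, -1.0]]
wrist_force: [-4.5, 0.1, 13.7]
gripper_width: 0.009
gripper_force: 6.7
```

Firm contact at z = 0.0934 with 14 N, so the bail is on its stop. I lift off and check.

Request:
step_arm:
  targets: "0 0 -0.5 0;0 0 -2 0;0 0 -3 0;0 0 -3.5 0;0 0 -3.5 0;-3 0 -3 0;-3.5 0 -2 0;-3.5 0 0 0;-3.5 0 0 0;-3 0 0 0;0 0 0 0;0 0 0 0"

```text
time_s: 22.53
tcp_pos: [0.5265, 0.2123, 0.2648]
ee_rot: [[-0.038, -0.999, -0.001], [-0.999, 0.038, -0.0], [0.0, 0.001, -1.0]]
wrist_force: [-0.4, -0.6, -0.2]
gripper_width: 0.004
gripper_force: 0.0
```

Run:
```python
from h import *
w=cap("wrist"); a=cap("scene"); b=cap("side"); print(sense()["tcp_pos"])
o=np.array([.5248,.1377,0]); yh=np.array([.0401,.9992,0]); z=np.array([0,0,1])
for n,c,bx in(("side",b,(235,185,275,215)),("scene",a,(262,165,300,200)),("wrist",w,(230,20,280,120))):
    hsv=cv2.cvtColor(c["frame"],cv2.COLOR_BGR2HSV); m=cv2.inRange(hsv,(0,110,40),(9,255,255))|cv2.inRange(hsv,(170,110,40),(180,255,255))
    x0,y0,x1,y1=bx; N,_,st,ce=cv2.connectedComponentsWithStats(m[y0:y1,x0:x1]); print(n,[(st[i].tolist(),(ce[i]+[x0,y0]).round(1).tolist()) for i in range(1,N) if st[i,4]>8])
    for t in (0,.05,.1,.2):
        g=o+yh*(.066-.158*np.cos(t)) + z*(.088+.158*np.sin(t)); print(t,proj(c,[g]).round(1).tolist())
cv2.imwrite("pics/v6.png",np.hstack([cv2.resize(w["frame"][:240,130:386],(400,375)),cv2.resize(a["frame"][130:220,260:356],(400,375),interpolation=cv2.INTER_CUBIC)]))
```

```text
[0.52674877 0.21011142 0.26537686]
side [([17, 17, 12, 6, 39], [257.3, 204.0])]
0 [[257.3, 203.8]]
0.05 [[257.4, 202.3]]
0.1 [[257.4, 200.9]]
0.2 [[257.2, 198.3]]
scene [([11, 12, 5, 9, 31], [274.6, 181.4])]
0 [[274.1, 182.1]]
0.05 [[274.3, 180.2]]
0.1 [[274.6, 178.3]]
0.2 [[275.7, 174.4]]
wrist [([8, 0, 33, 10, 325], [254.1, 24.5])]
0 [[254.7, 24.3]]
0.05 [[254.7, 22.4]]
0.1 [[254.7, 20.8]]
0.2 [[254.7, 18.6]]
```

View pics/v6.png

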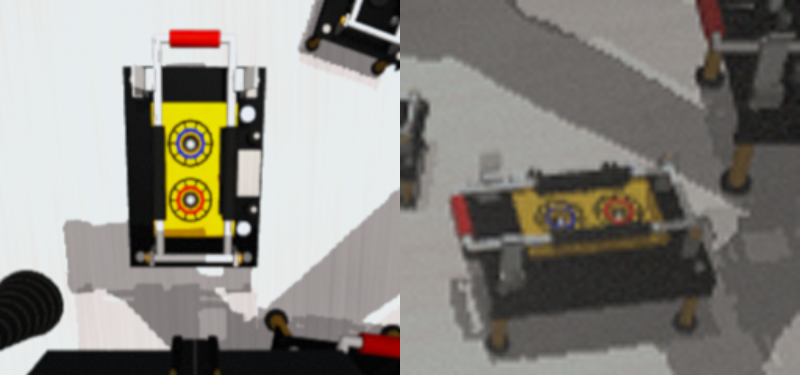

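The bail is home: the grip at (195,38) fits angle 0 in all views. The spindles are centred in both dial hubs at (190,144) and (190,200), and the robot is clear.

```bash
python3 -c "
from station import r
print(r.finish_job())"
```

```text
the job is handed in; nothing more can be done
None
```

The gauge is seated dials up on both spindles, with its head edge to the guide posts. The bail is snapped down at about 0 rad by camera, the other objects were not touched, and I handed the job in at about 23 s; no verdict was returned.

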